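# Set the contact grill's heat wheel and switch it on

## Task

Set the heat on the contact grill: roll the edge of its ribbed thumbwheel with a fingertip until the white pointer on the scale stands at the square clip (not the round one). Then switch the grill on by pushing the black slide switch fully to the right, and leave the wheel, the shaker and the squeeze bottle as they are.

Things in the scene. Friction and masses are not known exactly. Their poses are not given: they have to be found in the camera images.
- grill: Low steel contact grill, closed, fixed: 440 mm wide (y), 360 deep (x -82 to +278), 201 high. Origin on the table about below the wheel; x points from its front into its depth, y to its left seen from the robot, z up. Its front is a sloping control panel; wheel, scale and switch are on it.
- panel_foot (a point): Middle of the lower front edge of the control panel (grill frame x -82, y 0, z 34 mm). The panel is flat, 430 mm wide, 150 mm long, and rises away from the robot at 35 degrees, along 'up-slope' = (0.819, 0, 0.574) in the grill's frame; its outward normal is (-0.574, 0, 0.819).
- handle_mid (a point): Middle of the axis of the black lid handle, a bar 22 mm thick and 280 mm long along the grill's y (grill frame x 18, z 190 mm). It overhangs the top of the panel: a gripper pointing straight down at the wheel would hit it; one tilted along the panel's normal, its body leaning to the robot, passes.
- wheel_top (a point): Outermost point of the ribbed grey thumbwheel, unpressed. Wheel 100 mm in diameter, 20 wide, axle along up-slope, sunk in the panel: its edge stands out 10 mm, over 60 mm along y. The rim rolls left or right along the grill's y, taking about 1.3 N. It is sprung: it can be pressed 7 mm into the panel (about 2 N, then 0.8 N per mm); 3 to 5 mm is a good depth.
- wheel (a joint): Thumbwheel angle in rad, 0 with the pointer in mid-scale, growing as the rim rolls left (grill's +y); stops at -2 and +2; stays where it is left. 50 mm of rim motion (1 rad) moves the pointer 50 mm in the same direction.
- pointer_tip (a point): Upper tip of the white T-shaped pointer (20 mm long, stem 6 mm wide) under a clear cover in the scale: a 240 x 40 mm black window with white ticks every 10 mm, on the panel below the wheel, centred at the grill's y = 0, its frame 12 mm high. It moves along the grill's y, only by rolling the wheel; it sinks with the wheel while that is pressed.
- square_clip: Flat square-cornered steel clip, 18 mm wide (y), 13 mm high, fixed on the upper rail of the scale's frame; it marks the heat wanted. Origin: middle of its foot on the rail; axes parallel to the grill's. The pointer is right when its tip lies within the clip's width (y offset under 9 mm).
- round_clip: Round-headed steel clip, 16 mm in diameter, 10 mm high, fixed on the same rail; another setting, not the one wanted. Origin: middle of its foot; axes parallel to the grill's.
- switch_top (a point): Middle of the outer end of the black slide-switch block on the panel, right of the wheel: 24 mm wide (y), 22 mm along the slope, outer end 27 mm above the panel. Off, it stands at the left end of its track, at the grill's y -120 mm; it slides 40 mm to the right (grill's -y) against 2 N of friction and stays where it is left.
- power (a joint): Slide switch travel in m: 0 = off (left end), 0.040 = on (right end).
- shaker: Aluminium shaker, 56 mm in diameter, 102 mm high, standing loose left of the grill. Origin at the centre of its base.
- squeeze_bottle: Yellow squeeze bottle, 60 mm in diameter, 170 mm high, standing loose right of the grill. Origin at the centre of its base.

How it is judged:
By the outcome, as a careful person would: the job done as asked, in the order asked, and still so for the second after the job is handed in, with the robot touching nothing.
It also fails if it takes over 64 s, if anything falls off the work surface, if the arm or the gripper's body presses on something with over 40 N, if the wrist force passes 120 N, or if a joint passes its speed limit or range.

## Robot

A 6-joint arm with a two-finger parallel gripper is mounted at the origin on the work surface. World frame = base frame: x ahead of the robot, y to its left, z up, the work surface at z = 0. Lengths are in m, angles in rad, forces in N, time in s.
With the tool pointing down it reaches from about 0.3 to 0.875 m from the base axis. Payload 6.4 kg.
Tool frame: the origin (TCP) lies on the mounting face of the last link; the fingertips stand 166 mm ahead of it and the grasp point (between the pads) lies 147 mm ahead of it; y points along the fingers, x is the direction in which the jaws open and shut, and the axes are right-handed (so a half turn about y gives the same grasp; the last joint's range is limited). The gripper opens to 88 mm and grips with 3 to 60 N. Pads are 18 mm wide; open, the fingers measure 123 mm over their backs; the gripper's body (75 mm by 187 mm) begins 45 mm behind the grasp point.
Start: joints at [-1.319, 0.181, 1.607, -0, 1.354, -0.206], TCP at [0.254, -0.516, 0.405] pointing down, gripper open.
Joint ranges: [-2.99, 2.99], [-0.89, 2.07], [0.3, 2.58], [-1.14, 4.28], [0, 2.63], [-3.12, 3.12]. Speed limits (rad/s): [2.57, 2.57, 3.01, 3.14, 3.14, 3.14].

## Interface

Orientations are given as [roll, pitch, yaw] about the fixed x, y, z axes, in that order (R = Rz(yaw) Ry(pitch) Rx(roll)).
In Python, from station import ctrl gives the robot as it stands. The module is installed in compiled form; this text tells all that it offers.
- The arm moves only by the shell command python3 -m crank 'ROWS' [OPENING]. ROWS is JSON, a list of rows, each a list of 6 numbers: the shift along the tool's x, y, z in m, then the turn, a rotation vector about the tool's x, y, z in degrees. A call has exactly 5 rows; each row is the pose to reach, as a shift and turn from the pose measured when the call began, along the tool's axes at that moment; what a row does not reach only later rows make up. A row lasts 1/12 s, in which the tool goes at most 41.7 mm and 7.16 degrees, less where a joint would pass 70% of its speed; a pose out of reach is approached as far as the arm can. A call with a gripper value outside its range is refused whole. OPENING is the finger opening in m, from 0 to 0.0881, set as the call begins (- or left out, the last holds). The fingers move at their own pace and stop on an object; the grip force is fixed at half the most. Time passes only in rows, so rows that repeat a pose let the fingers close, or fill a call up. It gives the time, the measured TCP pose, the force and the opening at its end, in the units of the state.
- ctrl.get_obs(): the state, without advancing time (a new reading comes with each control period).
- ctrl.get_image(name): name is "side" or "top"; returns the picture (400x640x3 uint8, red, green, blue); there is no depth.
- ctrl.calibration(name): a dict with "mtx" (3x3 intrinsics, pixels), "R" (3x3) and "t" (3): a world point X has camera coordinates R X + t. Camera axes: x right, y down, z forward; pixel columns grow to the right and rows downward; lengths in m; the calibration is good to about 2 mm. A picture is of the moment at which its call begins. calibration takes no time and is no camera call.
- ctrl.sign_off(): hands the job in, once; it reports no verdict.
The state is a dict: "t": time; "q": joint angles; "dq": joint speeds; "effort": joint torques, N m; "ee_pos": TCP position; "ee_rot": TCP orientation; "force": force on the tool from outside, world axes, zero at the start; "ft_torque": the same for the moment, N m; "grip_width": finger opening in m.
Only numpy, scipy, OpenCV 4.12 (cv2) and the standard library are available. Lean on these libraries where they do the work, as an engineer would, in place of code of your own. Each camera call takes 0.05 s, during which the arm holds its last target.

## Working session

There is one attempt and no reset: what is moved stays moved. The work goes in short steps, Python scripts to look and compute and a shell command to move; the robot and the scene stay as the last step left them, time stands still between calls to the robot, and variables do not carry over. Pictures are saved under pics/ and viewed, and the job is handed in when it is done.

```bash
mkdir -p pics
python3 - <<'E'
from station import ctrl
import cv2
for n in("side","top"):
    im=ctrl.get_image(n); cv2.imwrite(f"pics/{n}0.png",im[:,:,::-1])
    c=ctrl.calibration(n); print(n,c["mtx"].round(1).tolist(),c["R"].round(4).tolist(),c["t"].round(4).tolist())
o=ctrl.get_obs(); print({k:o[k] for k in("t","q","ee_pos","ee_rot","force","grip_width")})
E
```

```text
side [[501.0, 0.0, 311.3], [0.0, 501.0, 200.9], [0.0, 0.0, 1.0]] [[-0.7386, -0.6742, 0.0047], [-0.3988, 0.4313, -0.8093], [0.5436, -0.5996, -0.5874]] [0.4369, 0.3148, 0.9139]
top [[462.8, 0.0, 327.0], [0.0, 462.8, 204.2], [0.0, 0.0, 1.0]] [[0.0239, -0.9991, 0.0362], [-0.9983, -0.0257, -0.0518], [0.0526, -0.0349, -0.998]] [-0.0121, 0.5816, 1.1414]
{'t': 0.1, 'q': array([-1.31927621e+00,  1.81469535e-01,  1.60786597e+00, -2.53311812e-05,
        1.35375556e+00, -2.06287813e-01]), 'ee_pos': array([ 0.25410597, -0.51557364,  0.40391877]), 'ee_rot': array([-1.57051361e+00,  1.47170711e-03, -1.11298271e+00]), 'force': array([-1.05027872, -0.33445252,  0.83329879]), 'grip_width': 0.0880939579375085}
```

View pics/side0.png

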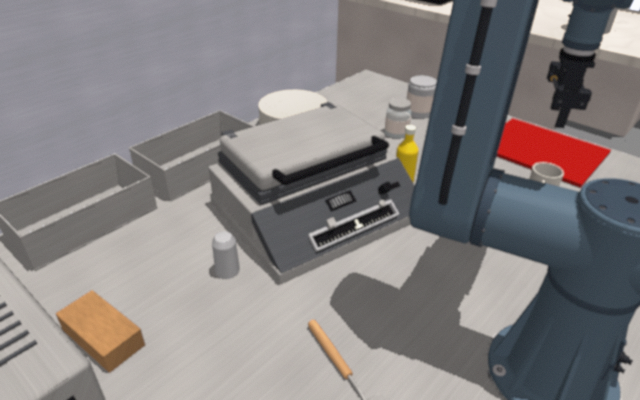

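View pics/top0.png

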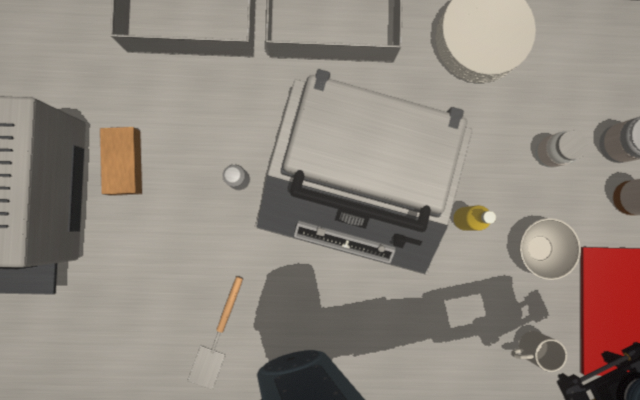

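Run:
```python
import cv2
a=cv2.imread("pics/side0.png")[140:290,200:440]; cv2.imwrite("pics/side0z.png",cv2.resize(a,None,fx=3.3,fy=3.3,interpolation=cv2.INTER_CUBIC))
a=cv2.imread("pics/top0.png")[160:280,250:450]; cv2.imwrite("pics/top0z.png",cv2.resize(a,None,fx=4,fy=4,interpolation=cv2.INTER_CUBIC))
```

```text
(no output)
```

View pics/side0z.png

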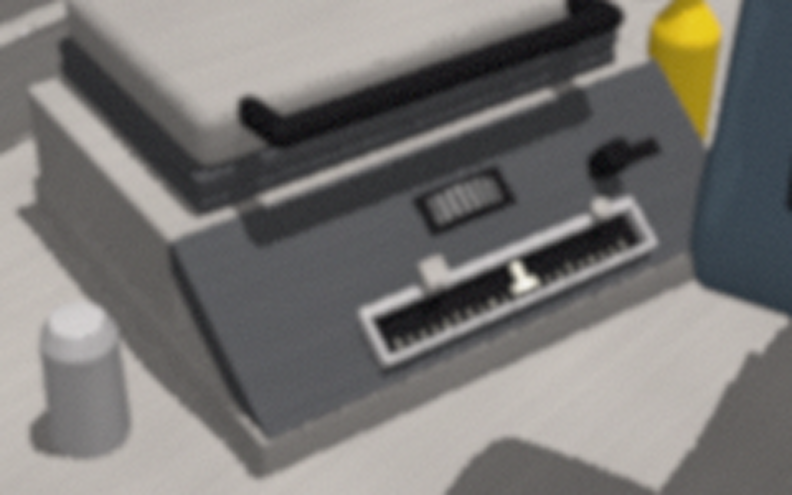

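View pics/top0z.png

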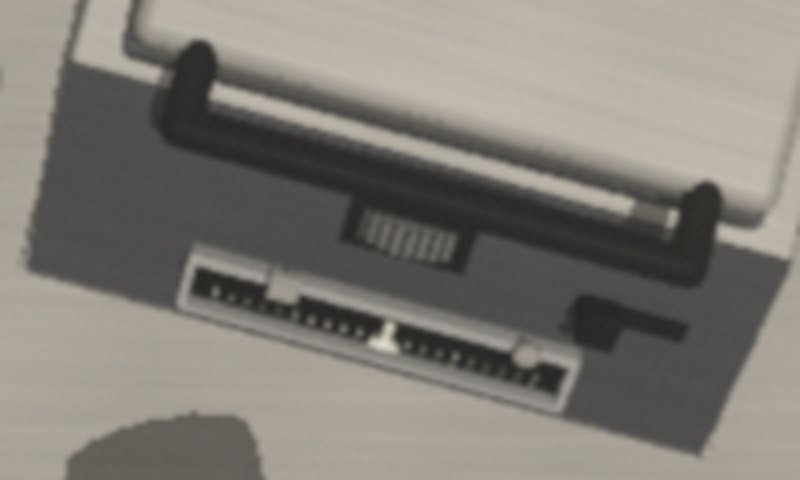

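```bash
cat > h.py <<'E'
import numpy as np, cv2
from station import ctrl
C={n:ctrl.calibration(n) for n in("side","top")}
def ray(n,uv):
    c=C[n];d=np.linalg.solve(np.array(c["mtx"]),[uv[0],uv[1],1.]);R=np.array(c["R"]);t=np.array(c["t"])
    return -R.T@t, R.T@d/np.linalg.norm(d)
def plane(n,uv,p0,nn):
    o,d=ray(n,uv);return o+d*(np.dot(np.array(p0)-o,nn)/np.dot(d,nn))
def tri(a,b):
    (o1,d1),(o2,d2)=ray("side",a),ray("top",b)
    s=np.linalg.lstsq(np.c_[d1,-d2],o2-o1,rcond=None)[0];p,q=o1+s[0]*d1,o2+s[1]*d2
    return (p+q)/2,np.linalg.norm(p-q)
sz=lambda u,v:(u/3.3+200-.35,v/3.3+140-.35)
tz=lambda u,v:(u/4+250-.375,v/4+160-.375)
def proj(n,X):
    c=C[n];p=np.array(c["mtx"])@(np.array(c["R"])@X+np.array(c["t"]));return p[:2]/p[2]
E
python3 - <<'E'
from h import *
Z=[0,0,1]
L=plane("top",tz(28,268),[0,0,.034],Z);R=plane("top",tz(703,455),[0,0,.034],Z);print("top foot",L,R,np.linalg.norm(L-R))
L2=plane("side",sz(265,435),[0,0,.034],Z);print("side foot L",L2)
print("UL",plane("side",sz(175,243),[0,0,.120],Z))
for k,a,b in [("sq",(433,270),(283,283)),("rd",(600,210),(526,352)),("ptrtip",(517,264),(390,322)),("frUL",(362,313),(195,247)),("frLL",(385,365),(182,307)),("frUR",(630,200),(580,352)),("frLR",(655,243),(562,412)),("wheelc",(464,200),(408,235)),("sw",(610,157),(595,310)),("barL",(250,105),(175,125)),("foot",(265,435),(28,268))]:
    print(k,tri(sz(*a),tz(*b)))
E
```

```text
top foot [0.52155808 0.17332999 0.034     ] [ 0.41670215 -0.24312198  0.034     ] 0.4294496541357757
side foot L [0.52590714 0.17199263 0.034     ]
UL [0.63429128 0.14505746 0.12      ]
sq (array([0.51595848, 0.01847228, 0.0870666 ]), np.float64(0.0009872309075921446))
rd (array([ 0.4789016 , -0.1259054 ,  0.07871334]), np.float64(0.00038849251515179784))
ptrtip (array([ 0.49364312, -0.04671073,  0.06657073]), np.float64(0.00238807344177042))
frUL (array([0.53538321, 0.07027445, 0.06961438]), np.float64(0.00252239413451461))
frLL (array([0.50162435, 0.0796448 , 0.04896596]), np.float64(0.003539944109311677))
frUR (array([ 0.47789652, -0.16070374,  0.06958287]), np.float64(0.0038408211773625117))
frLR (array([ 0.44339353, -0.15156808,  0.05260315]), np.float64(0.0023446037624801084))
wheelc (array([ 0.54648058, -0.0528331 ,  0.09333612]), np.float64(0.001222664007212931))
sw (array([ 0.50284231, -0.16499424,  0.09452402]), np.float64(0.0053532478837575075))
barL (array([0.6041458 , 0.08622669, 0.21375144]), np.float64(0.019609263951870744))
foot (array([0.52239147, 0.1737164 , 0.03743631]), np.float64(0.0022810763146757663))
```

```bash
cat >> h.py <<'E'
from scipy.spatial.transform import Rotation as Rn
yaw=np.deg2rad(-14.1)
xg=np.array([np.cos(yaw),np.sin(yaw),0]);yg=np.array([-xg[1],xg[0],0]);zg=np.array([0,0,1.])
up=.819*xg+.574*zg; nr=-.574*xg+.819*zg
foot=np.array([.4705,-.0350,.034])
def pan(X): d=np.asarray(X)-foot; return np.array([d@up,d@yg,d@nr])
def wor(s,y,n): return foot+s*up+y*yg+n*nr
def side(uv,n): return pan(plane("side",uv,foot+n*nr,nr))
def top(uv,n): return pan(plane("top",uv,foot+n*nr,nr))
Rt=np.c_[-yg,-nr,up]
def to(s,y,n):
    "shift+turn (tool axes, mm/deg) to put fingertip at panel coords, tool along normal"
    o=ctrl.get_obs();R0=Rn.from_euler("xyz",o["ee_rot"]);
    tcp=wor(s,y,n)+.166*nr
    return (R0.inv().apply(tcp-o["ee_pos"])*1e3).round(1),(R0.inv()*Rn.from_matrix(Rt)).as_rotvec(degrees=True).round(2)
def tip():
    o=ctrl.get_obs();R0=Rn.from_euler("xyz",o["ee_rot"]);return (pan(o["ee_pos"]+R0.apply([0,.166,0]))*1e3).round(1),o["force"].round(2),round(o["t"],2),np.round(o["q"],2)
E
python3 - <<'E'
from h import *
np.set_printoptions(precision=4,suppress=True)
for k,a,b,n in [("sq",(433,270),(283,283),.018),("rd",(600,210),(526,352),.018),("ptrtip",(517,264),(390,322),.008),("frUL",(362,313),(195,247),.012),("frLL",(385,365),(182,307),.012),("frUR",(630,200),(580,352),.012),("frLR",(655,243),(562,412),.012),("wheelc",(464,200),(408,235),0.005),("sw",(610,157),(595,310),.027),("foot",(265,435),(28,268),0),]:
    print(k,pan(tri(sz(*a),tz(*b))[0]),side(sz(*a),n),top(tz(*b),n))
print("slot corners side",[side(sz(*a),0) for a in((415,197),(497,168),(516,205),(434,236))])
print("slot top",[top(tz(*a),0) for a in((342,240),(463,272),(478,232))])
print(to(.1,0,.08))
E
```

```text
sq [0.0559 0.0629 0.0256] [0.0571 0.0583 0.018 ] [0.0509 0.0631 0.018 ]
rd [ 0.0505 -0.0861  0.0192] [ 0.0506 -0.0872  0.018 ] [ 0.0498 -0.0862  0.018 ]
ptrtip [ 0.0394 -0.0057  0.0122] [ 0.0396 -0.0095  0.008 ] [ 0.0374 -0.0051  0.008 ]
frUL [0.051  0.1179 0.0078] [0.0497 0.1187 0.012 ] [0.0548 0.1188 0.012 ]
frLL [0.0104 0.1188 0.011 ] [0.0111 0.121  0.012 ] [0.01   0.1173 0.012 ]
frUR [ 0.0514 -0.1201  0.0074] [ 0.0499 -0.119   0.012 ] [ 0.056  -0.1174  0.012 ]
frLR [ 0.0124 -0.1197  0.014 ] [ 0.0131 -0.1198  0.012 ] [ 0.01   -0.1212  0.012 ]
wheelc [0.098  0.0012 0.0038] [0.0979 0.0025 0.005 ] [0.0983 0.0008 0.005 ]
sw [ 0.0864 -0.1182  0.0134] [ 0.0826 -0.1114  0.027 ] [ 0.0972 -0.1128  0.027 ]
foot [0.0015 0.2151 0.0031] [ 0.0025  0.215  -0.    ] [-0.0015  0.2146  0.    ]
slot corners side [array([ 0.1143,  0.0342, -0.    ]), array([ 0.1122, -0.0379,  0.    ]), array([ 0.0813, -0.0371, -0.    ]), array([0.0828, 0.0353, 0.    ])]
slot top [array([ 0.0794,  0.0364, -0.    ]), array([ 0.0805, -0.0375,  0.    ]), array([ 0.11  , -0.0378,  0.    ])]
(array([-373.7,  111.7,  361.3]), array([ 33.56,  39.02, -12.4 ]))
```

```bash
python3 -m crank '[[-0.026,0.004,0.024,2.4,2.8,-0.9],[-0.052,0.008,0.048,4.8,5.6,-1.8],[-0.078,0.012,0.072,7.2,8.4,-2.7],[-0.104,0.016,0.096,9.6,11.2,-3.5],[-0.130,0.020,0.120,12,14,-4.4]]' 0; python3 -c "
from h import *
print(tip(),to(.09,0,.09))"
```

```text
t: 0.52
ee_pos: [0.3044, -0.3442, 0.3834]
ee_rot: [-1.352, -0.047, -1.367]
force: [0.8, 0.2, 0.1]
grip_width: 0.0571
(array([  66.7, -331.6,  182.3]), array([0.77, 0.17, 0.06]), 0.52, array([-1.17, -0.11,  1.96,  0.22,  1.21,  0.12])) (array([-304.9,  106.6,  139.5]), array([21.48, 24.81, -8.  ]))
```

```bash
python3 -m crank '[[-0.030,0.008,0.014,2.2,2.5,-0.8],[-0.060,0.016,0.028,4.4,5,-1.6],[-0.090,0.024,0.042,6.6,7.5,-2.4],[-0.120,0.032,0.056,8.8,10,-3.2],[-0.150,0.040,0.070,11,12.5,-4]]' 0
python3 - <<'E'
from h import *
print(tip(),to(.09,0,.09))
cv2.imwrite("pics/side1.png",ctrl.get_image("side")[:,:,::-1])
E
```

```text
t: 0.93
ee_pos: [0.3495, -0.1814, 0.352]
ee_rot: [-1.146, -0.044, -1.599]
force: [-0.4, 0.0, 1.0]
grip_width: 0.0237
(array([  84.7, -163.2,  144.4]), array([-0.4 ,  0.04,  0.99]), 0.93, array([-0.9 , -0.34,  2.23,  0.36,  0.97,  0.53])) (array([-167.9,   63.6,   21. ]), array([10.4 , 12.11, -4.02]))
```

View pics/side1.png

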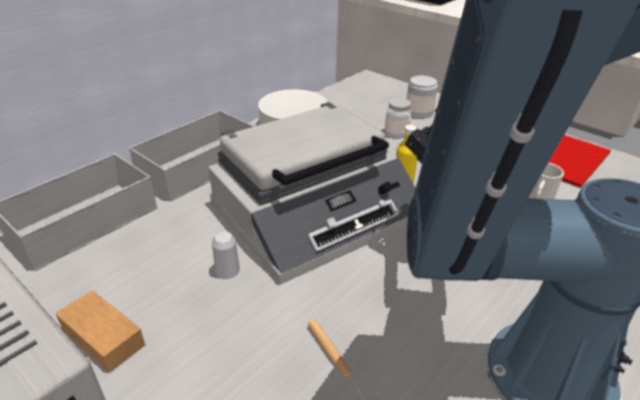

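The grill is still fully visible and the gripper is hidden behind the forearm near (420,145), clear of everything. I'll carry on to the hover.

```bash
python3 -m crank '[[-0.034,0.006,0.004,2,2.4,-0.8],[-0.068,0.012,0.008,4.1,4.8,-1.6],[-0.102,0.018,0.012,6.2,7.2,-2.4],[-0.136,0.024,0.016,8.3,9.6,-3.2],[-0.168,0.030,0.021,10.4,12.1,-4]]' 0
python3 - <<'E'
from h import *
print(tip(),to(.0975,-.015,.03))
cv2.imwrite("pics/side2.png",ctrl.get_image("side")[:,:,::-1])
cv2.imwrite("pics/top2.png",ctrl.get_image("top")[:,:,::-1])
E
```

```text
t: 1.4
ee_pos: [0.3836, -0.0153, 0.3252]
ee_rot: [-0.968, 0.004, -1.809]
force: [-1.3, -0.8, -0.6]
grip_width: 0.0005
(array([ 92.9,  -0.8, 123.6]), array([-1.33, -0.79, -0.63]), 1.4, array([-0.39, -0.38,  2.34,  0.16,  0.59,  1.32])) (array([13.7, 93.4,  4. ]), array([ 0.47,  0.27, -0.43]))
```

View pics/side2.png

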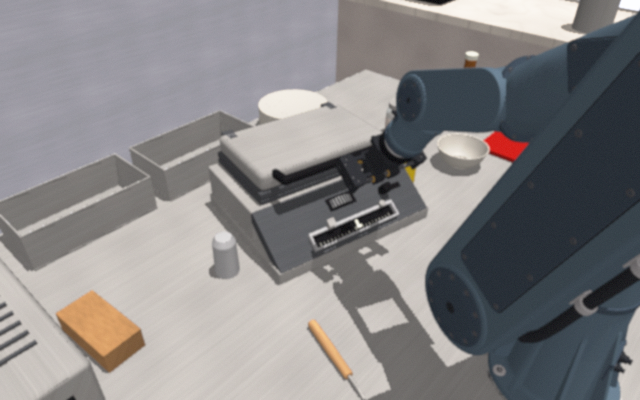

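View pics/top2.png

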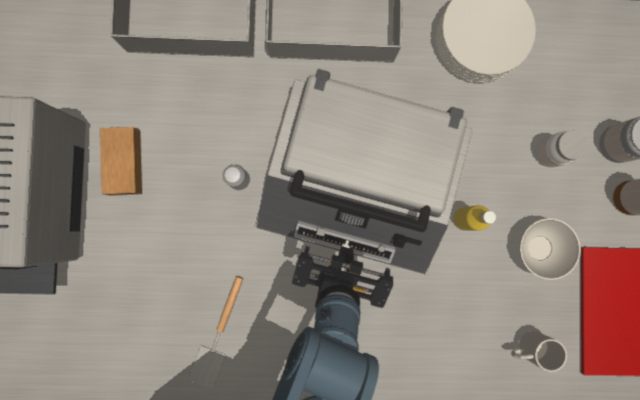

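Both views show the closed gripper tilted over the wheel with its body clear of the handle, wheel at about (351,219) in the top view, pointer at (346,245). I'll descend.

```bash
python3 -m crank '[[0.003,0.018,0.001,0.1,0,-0.1],[0.006,0.036,0.002,0.2,0.1,-0.2],[0.009,0.055,0.003,0.4,0.2,-0.3],[0.012,0.074,0.004,0.5,0.3,-0.4],[0.013,0.093,0.004,0.5,0.3,-0.4]]' 0
python3 - <<'E'
from h import *
print(tip(),to(.0975,-.013,.006))
E
```

```text
t: 1.92
ee_pos: [0.4355, -0.0402, 0.2492]
ee_rot: [-0.963, -0.001, -1.811]
force: [-0.1, -0.8, 0.6]
grip_width: 0.0006
(array([ 96.2, -13.1,  29. ]), array([-0.13, -0.75,  0.62]), 1.92, array([-0.4 , -0.04,  2.27,  0.28,  0.32,  1.18])) (array([-0.5, 23. ,  0.8]), array([ 0.2 ,  0.31, -0.16]))
```

```bash
python3 -m crank '[[0,0.006,0,0,0,0],[0,0.012,0,0,0,0],[0,0.016,0.001,0,0,0],[0,0.018,0.001,0,0,0],[0,0.020,0.001,0,0,0]]' 0
python3 - <<'E'
from h import *
t=tip();print(t,t[1]@nr,to(.0975,-.013,.006))
E
```

```text
t: 2.33
ee_pos: [0.4472, -0.0432, 0.2337]
ee_rot: [-0.963, -0.001, -1.81]
force: [-5.1, -1.0, 1.7]
grip_width: 0.0003
(array([ 97.2, -13.2,   9.3]), array([-5.08, -1.03,  1.69]), 2.33, array([-0.39,  0.03,  2.25,  0.32,  0.28,  1.14])) 4.068149139540966 (array([-0.7,  3.3, -0.2]), array([ 0.21,  0.33, -0.16]))
```

```bash
python3 -m crank '[[0,0.0015,0,0,0,0],[-0.006,0.0015,0,0,0,0],[-0.013,0.0015,0,0,0,0],[-0.020,0.0015,0,0,0,0],[-0.026,0.0015,0,0,0,0]]' 0
python3 - <<'E'
from h import *
t=tip();print(t,t[1]@nr,t[1]@yg)
cv2.imwrite("pics/side3.png",cv2.resize(ctrl.get_image("side")[140:290,200:440,::-1],None,fx=3.3,fy=3.3,interpolation=cv2.INTER_CUBIC))
E
```

```text
t: 2.75
ee_pos: [0.4541, -0.0177, 0.2329]
ee_rot: [-0.962, -0.001, -1.81]
force: [-4.3, -0.7, 3.3]
grip_width: 0.0006
(array([97.2, 13.3,  8.4]), array([-4.32, -0.73,  3.34]), 2.75, array([-0.32,  0.04,  2.24,  0.17,  0.26,  1.35])) 5.038352676622702 -1.7604234220734825
```

View pics/side3.png

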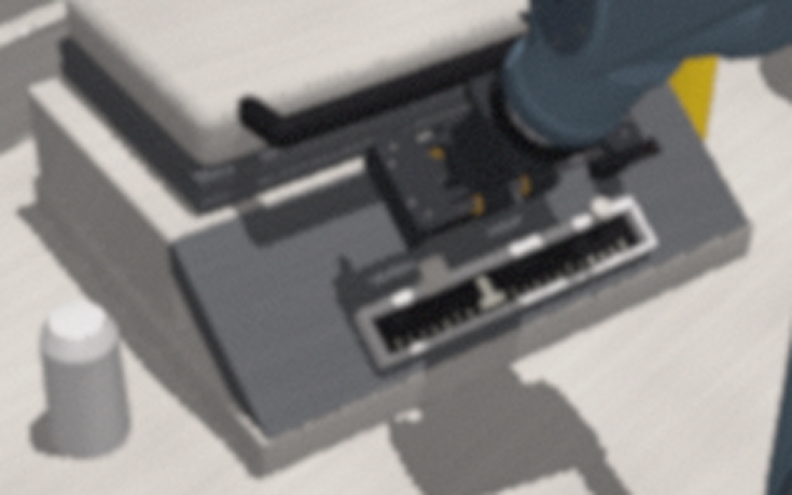

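The pointer moved from u≈517 to 484 in the zoomed view as the tip rolled 26 mm; the square clip is at u≈435, still left of it. I'll lift and take another stroke.

```bash
python3 -m crank '[[0,-0.007,0,0,0,0],[0,-0.014,0,0,0,0],[0.010,-0.014,0,0,0,0],[0.020,-0.014,0,0,0,0],[0.028,-0.014,0,0,0,0]]' 0;  python3 - <<'E'
from h import *
t=tip();print(t,t[1]@nr,to(.0975,-.015,.0085))
for n in("side","top"):
    im=ctrl.get_image(n)[:,:,::-1]
    a=im[140:290,200:440] if n=="side" else im[160:280,250:450]
    f=3.3 if n=="side" else 4
    cv2.imwrite(f"pics/{n}4.png",cv2.resize(a,None,fx=f,fy=f,interpolation=cv2.INTER_CUBIC))
E
```

```text
t: 3.22
ee_pos: [0.4398, -0.0428, 0.2454]
ee_rot: [-0.96, -0.001, -1.809]
force: [-0.0, -0.9, -0.3]
grip_width: 0.0004
(array([ 98.4, -14.5,  23.1]), array([-0.04, -0.93, -0.31]), 3.22, array([-0.4 , -0.02,  2.26,  0.3 ,  0.31,  1.15])) -0.36166830412067674 (array([-0. , 14.6, -1. ]), array([ 0.04,  0.41, -0.2 ]))
```

View pics/side4.png

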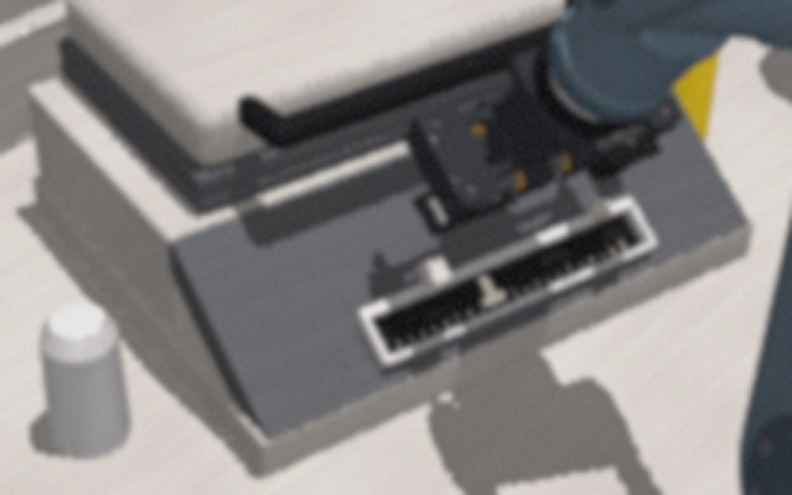

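View pics/top4.png

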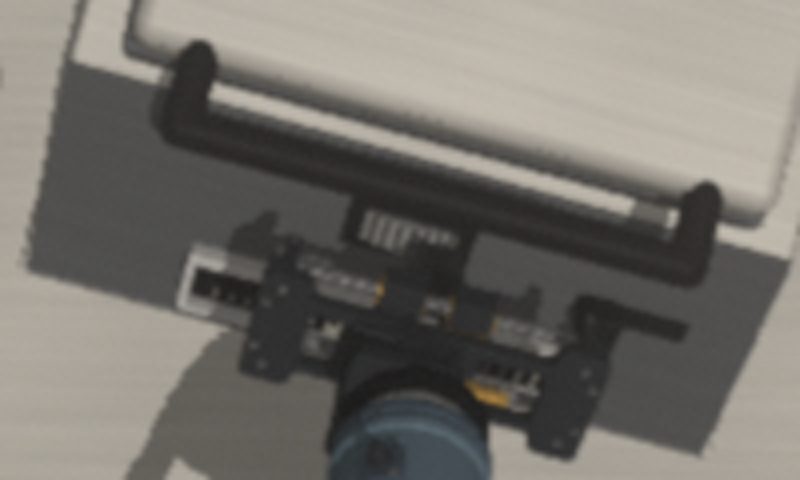

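Run:
```python
from h import *
for n in(.004,.008,.012): print(n,side(sz(517,264),n),side(sz(488,278),n),side(sz(484,280),n))
```

```text
0.004 [ 0.04030299 -0.01185187  0.00400095] [0.03921997 0.01463588 0.00400095] [0.03902705 0.01827295 0.00400095]
0.008 [ 0.03964034 -0.00945005  0.0080019 ] [0.03856162 0.01693251 0.0080019 ] [0.03836946 0.02055513 0.0080019 ]
0.012 [ 0.03897768 -0.00704824  0.01200284] [0.03790326 0.01922913 0.01200284] [0.03771187 0.02283731 0.01200284]
```

```bash
python3 -m crank '[[0,0.008,-0.001,0,0,0],[0,0.0145,-0.001,0,0,0],[-0.009,0.0148,-0.001,0,0,0],[-0.019,0.0148,-0.001,0,0,0],[-0.028,0.0148,-0.001,0,0,0]]' 0;  python3 - <<'E'
from h import *
t=tip();print(t,t[1]@nr,t[1]@yg)
E
python3 -m crank '[[0,-0.007,0,0,0,0],[0,-0.014,0,0,0,0],[0.009,-0.014,0,0,0,0],[0.018,-0.014,0,0,0,0],[0.026,-0.014,0,0,0,0]]' 0;  python3 - <<'E'
from h import *
t=tip();print(t,t[1]@nr,to(.0975,-.015,.0085))
im=ctrl.get_image("side")[:,:,::-1]
cv2.imwrite("pics/side5.png",cv2.resize(im[180:255,290:410],None,fx=6.6,fy=6.6,interpolation=cv2.INTER_CUBIC))
E
```

```text
t: 3.73
ee_pos: [0.4546, -0.0177, 0.2331]
ee_rot: [-0.959, -0.001, -1.812]
force: [-2.6, -1.5, 4.9]
grip_width: 0.0003
(array([98.4, 13.2,  8.3]), array([-2.64, -1.54,  4.88]), 3.73, array([-0.31,  0.04,  2.23,  0.16,  0.26,  1.35])) 5.251079331263521 -2.1367465346536094
t: 4.15
ee_pos: [0.4402, -0.0412, 0.2451]
ee_rot: [-0.958, -0.001, -1.811]
force: [-0.3, -0.0, -0.2]
grip_width: 0.0004
(array([ 98.6, -13. ,  22.9]), array([-0.27, -0.04, -0.22]), 4.15, array([-0.39, -0.02,  2.26,  0.29,  0.3 ,  1.16])) -0.03546263574177701 (array([ 1.6, 14.4, -0.8]), array([-0.08,  0.32, -0.15]))
```

View pics/side5.png

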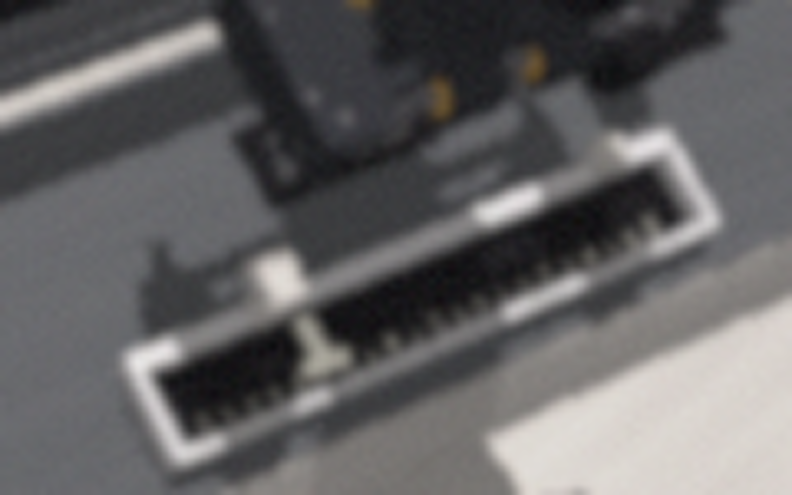

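Run:
```python
from h import *
f=lambda u,v:(u/6.6+290-.42,v/6.6+180-.42)
for n in(.008,.010,.012): print(n,"ptr",side(f(305,318),n),side(f(320,360),n))
for n in(.012,.0185): print(n,"clip",side(f(277,277),n),side(f(285,297),n))
```

```text
0.008 ptr [0.04098975 0.04916208 0.0080019 ] [0.02537966 0.05159995 0.0080019 ]
0.01 ptr [0.04065573 0.05024614 0.01000237] [0.02507676 0.05267916 0.01000237]
0.012 ptr [0.04032172 0.0513302  0.01200284] [0.02477386 0.05375836 0.01200284]
0.012 clip [0.05743014 0.05362019 0.01200284] [0.04984606 0.05447808 0.01200284]
0.0185 clip [0.05623329 0.05712849 0.01850438] [0.04869855 0.0579808  0.01850438]
```

```bash
python3 -m crank '[[0,0.007,-0.001,0,0,0],[0,0.0145,-0.001,0,0,0],[0,0.0148,-0.001,0,0,0],[-0.004,0.0148,-0.001,0,0,0],[-0.008,0.0148,-0.001,0,0,0]]' 0;  python3 - <<'E'
from h import *
t=tip();print(t,t[1]@nr,t[1]@yg)
E
python3 -m crank '[[0,-0.010,0,0,0,0],[0,-0.025,0,0,0,0],[0,-0.050,0,0,0,0],[0.02,-0.075,0,0,0,0],[0.05,-0.100,0,0,0,0]]' 0; 
python3 -m crank '[[0.03,-0.01,0,0,0,0],[0.06,-0.02,0,0,0,0],[0.09,-0.03,0,0,0,0],[0.12,-0.040,0,0,0,0],[0.14,-0.04,0,0,0,0]]' 0
python3 - <<'E'
from h import *
t=tip();print(t)
for n in("side","top"):
    im=ctrl.get_image(n)[:,:,::-1]; cv2.imwrite(f"pics/{n}6full.png",im)
    a=im[180:255,290:410] if n=="side" else im[210:270,280:400]
    cv2.imwrite(f"pics/{n}6.png",cv2.resize(a,None,fx=6.6,fy=6.6,interpolation=cv2.INTER_CUBIC))
E
```

```text
t: 4.62
ee_pos: [0.4498, -0.0363, 0.2328]
ee_rot: [-0.957, -0.002, -1.812]
force: [-2.5, -1.6, 5.6]
grip_width: 0.0009
(array([98.3, -6.1,  8.1]), array([-2.53, -1.63,  5.56]), 4.62, array([-0.37,  0.03,  2.25,  0.28,  0.26,  1.19])) 5.734176460709576 -2.197237364732774
t: 5.03
ee_pos: [0.3811, -0.069, 0.3146]
ee_rot: [-0.959, -0.001, -1.806]
force: [0.8, -0.3, 0.2]
grip_width: 0.0008
t: 5.45
ee_pos: [0.3252, -0.2017, 0.3493]
ee_rot: [-0.956, -0.004, -1.808]
force: [0.4, 0.3, 0.5]
grip_width: 0.0001
(array([  99.4, -196.7,  149.8]), array([0.42, 0.28, 0.49]), 5.45, array([-1.04, -0.42,  2.32,  0.57,  0.87,  0.48]))
```

View pics/side6.png

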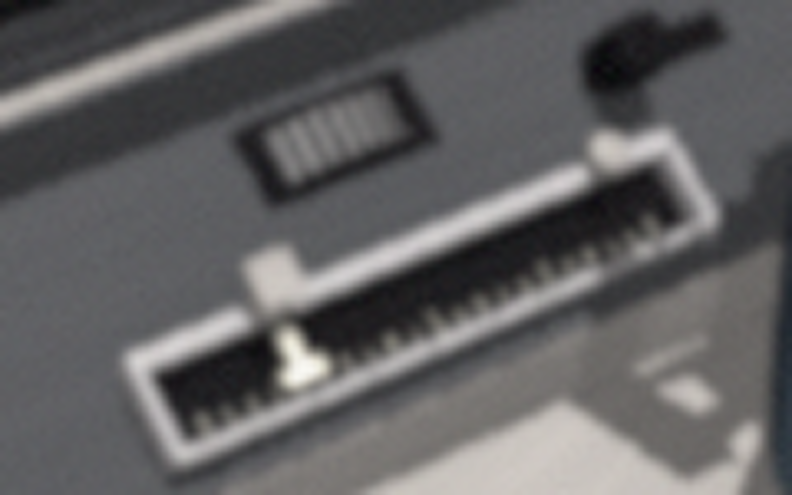

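View pics/top6.png

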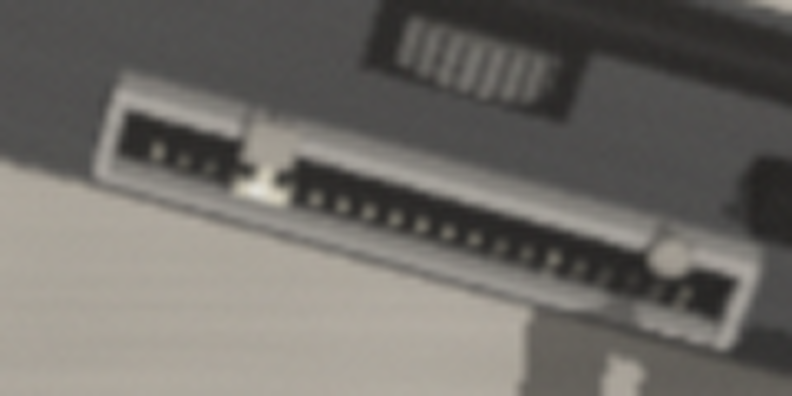

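Run:
```python
from h import *
f=lambda u,v:(u/6.6+290-.42,v/6.6+180-.42)
g=lambda u,v:(u/6.6+280-.42,v/6.6+210-.42)
for n in(.004,.008,.012): print(n,"ptr side",side(f(291,328),n),"base",side(f(302,375),n),"top",top(g(264,175),n),top(g(262,190),n))
for n in(.012,.0185,.025): print(n,"clip",side(f(272,278),n),"top",top(g(270,142),n))
print("frame ends side",side(f(127,357),.012)[1],side(f(672,133),.012)[1],"top",top(g(122,75),.012)[1],top(g(762,262),.012)[1])
print(tri(f(272,278),g(270,142)),pan(tri(f(272,278),g(270,142))[0]),pan(tri(f(297,352),g(263,182))[0]))
# switch
print("sw top face pts side",side(f(640,40),.027),"top",top(g(775,180),.027))
```

```text
0.004 ptr side [0.04034586 0.05374454 0.00400095] base [0.0236775  0.05846001 0.00400095] top [0.02431793 0.06069644 0.00400095] [0.01757157 0.05984237 0.00400095]
0.008 ptr side [0.03968304 0.05588585 0.0080019 ] base [0.02308086 0.06058259 0.0080019 ] top [0.02718817 0.0608151  0.0080019 ] [0.02047151 0.05996479 0.0080019 ]
0.012 ptr side [0.03902021 0.05802717 0.01200284] base [0.02248423 0.06270518 0.01200284] top [0.03005842 0.06093377 0.01200284] [0.02337146 0.06008722 0.01200284]
0.012 clip [0.05778237 0.05555044 0.01200284] top [0.04480872 0.06222513 0.01200284]
0.0185 clip [0.05658323 0.05904618 0.01850438] top [0.04936642 0.06240864 0.01850438]
0.025 clip [0.05538408 0.06254193 0.02500593] top [0.05392412 0.06259215 0.02500593]
frame ends side 0.11892822843906314 -0.12193304453569598 top 0.11974792905413548 -0.1198101970846638
(array([0.51490823, 0.01868975, 0.08707152]), np.float64(0.0006411446001889589)) [0.05502541 0.0628907  0.02625093] [0.0297174  0.06124535 0.01514379]
sw top face pts side [ 0.08432094 -0.11899865  0.0270064 ] top [ 0.09695902 -0.10958823  0.0270064 ]
```

Run:
```python
import cv2
a=cv2.imread("pics/side6full.png")[160:220,350:430]; b=cv2.imread("pics/top6full.png")[200:260,370:450]
a,b=[cv2.convertScaleAbs(cv2.resize(i,None,fx=5,fy=5,interpolation=cv2.INTER_CUBIC),alpha=1.8) for i in(a,b)]
cv2.imwrite("pics/sw6.png",cv2.hconcat([a,b]))
```

```text
(no output)
```

View pics/sw6.png

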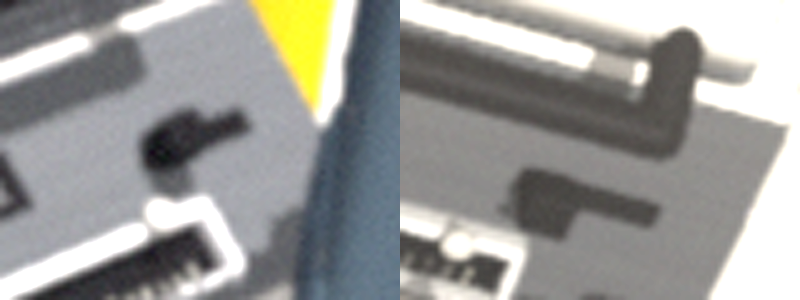

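Run:
```python
from h import *
f=lambda u,v:(350+u/5-.4,160+v/5-.4)
g=lambda u,v:(370+(u-400)/5-.4,200+v/5-.4)
print("track end",side(f(246,121),.0),top(g(656,213),0.0),side(f(215,133),0),top(g(615,203),0))
for n in (0,.013,.027): print("blk",side(f(168,138),n),top(g(548,203),n))
print("corner toplowleft of block",side(f(150,160),.0),side(f(150,140),.027))
```

```text
track end [ 8.27278638e-02 -1.74315142e-01 -1.37688300e-17] [ 8.27311059e-02 -1.73047480e-01  4.20752956e-17] [ 8.29904146e-02 -1.53878117e-01 -5.59647988e-17] [ 8.19753657e-02 -1.53108750e-01  1.14372386e-16]
blk [ 8.95975125e-02 -1.27327812e-01  5.51950482e-18] [ 7.18178749e-02 -1.23509695e-01  8.11335738e-17]
blk [ 0.08681869 -0.11806828  0.01300308] [ 0.08042873 -0.12050203  0.01300308]
blk [ 0.08382611 -0.10809647  0.0270064 ] [ 0.08970197 -0.11726301  0.0270064 ]
corner toplowleft of block [ 8.26684567e-02 -1.11434682e-01 -6.96113525e-17] [ 0.08622152 -0.09828958  0.0270064 ]
```

Run:
```python
from h import *
b=plane("top",(489,217),[0,0,.168],[0,0,1]);b[2]=0
print(b,[pan(b+[0,0,z]) for z in(.1,.17)])
for z in (.1,.17):
  for r in (0,): print(pan(b+[0,0,z]))
print(to(.084,-.070,.045))
```

```text
[ 0.55472451 -0.34852744  0.        ] [array([ 0.16734086, -0.28356314, -0.03667645]), array([ 0.20752086, -0.28356314,  0.02065355])]
[ 0.16734086 -0.28356314 -0.03667645]
[ 0.20752086 -0.28356314  0.02065355]
(array([-127.4,  103.9,  -13.9]), array([-0.1 ,  0.34, -0.09]))
```

```bash
python3 -m crank '[[-0.03,0.005,-0.003,0,0,0],[-0.06,0.010,-0.006,0,0,0],[-0.09,0.015,-0.009,0,0,0],[-0.115,0.02,-0.012,0,0,0],[-0.129,0.03,-0.014,0,0.3,0]]' 0; 
python3 -c "
from h import *
print(tip(),to(.084,-.070,.03))"
```

```text
t: 5.97
ee_pos: [0.3614, -0.0747, 0.3147]
ee_rot: [-0.958, 0.002, -1.812]
force: [-0.1, -0.7, 0.6]
grip_width: 0.0004
(array([ 82.7, -64.4, 119. ]), array([-0.09, -0.68,  0.56]), 5.97, array([-0.62, -0.43,  2.4 ,  0.37,  0.63,  0.95])) (array([ 5.3, 89. ,  1.5]), array([-0.09,  0.16, -0.25]))
```

```bash
python3 -m crank '[[0.004,0.025,0.001,0,0,0],[0.004,0.050,0.001,0,0,0],[0.004,0.075,0.001,0,0,0],[0.004,0.09,0.001,0,0,0],[0.004,0.09,0.001,0,0,0]]' 0; python3 -m crank '[[0,0.005,0,0,0,0],[0,0.010,0,0,0,0],[0,0.015,0,0,0,0],[0,0.015,0,0,0,0],[0,0.015,0,0,0,0]]' 0
python3 - <<'E'
from h import *
print(tip(),to(.084,-.070,.013))
im=ctrl.get_image("side")[:,:,::-1]
cv2.imwrite("pics/side7.png",cv2.resize(im[130:255,250:450],None,fx=4,fy=4,interpolation=cv2.INTER_CUBIC))
E
```

```text
t: 6.38
ee_pos: [0.4113, -0.0891, 0.2386]
ee_rot: [-0.964, 0.005, -1.81]
force: [-0.3, 0.2, -0.3]
grip_width: 0.0008
t: 6.8
ee_pos: [0.4196, -0.0908, 0.2266]
ee_rot: [-0.964, 0.005, -1.81]
force: [-0.5, -0.3, -0.6]
grip_width: 0.0001
(array([ 80.5, -65.2,  12.2]), array([-0.53, -0.29, -0.61]), 6.8, array([-0.56, -0.01,  2.3 ,  0.62,  0.32,  0.72])) (array([ 3.5, -0.8,  2.7]), array([ 0.25,  0.19, -0.47]))
```

View pics/side7.png

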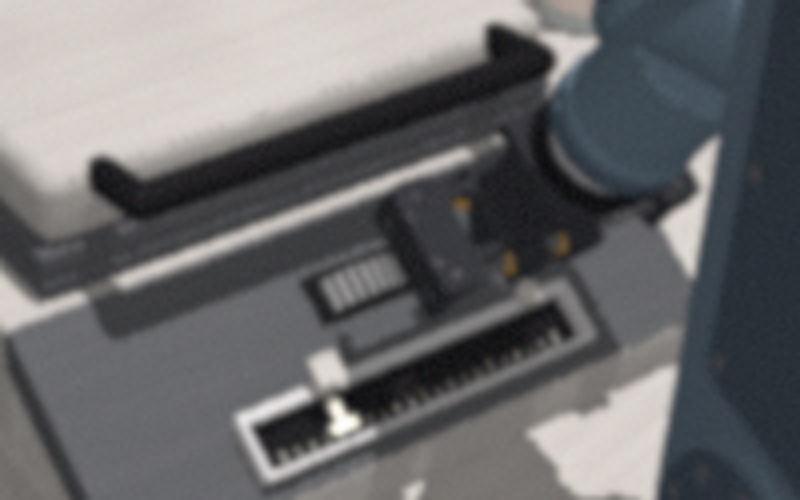

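The fingertip stands between wheel and switch, clear of the frame and clips; the pointer at (345,400) is still under the square clip at (325,365). Now I'll push right.

```bash
python3 -m crank '[[0.006,0,0.001,0,0,0],[0.014,0,0.002,0,0,0],[0.022,0,0.003,0,0,0],[0.028,0,0.003,0,0,0],[0.034,0,0.003,0,0,0]]' 0; 
python3 -c "
from h import *
t=tip();print(t,t[1]@yg,t[1]@nr)"
```

```text
t: 7.27
ee_pos: [0.4141, -0.125, 0.2291]
ee_rot: [-0.962, 0.005, -1.81]
force: [1.0, 2.4, 0.6]
grip_width: 0.0007
(array([ 84.7, -99.7,  12.6]), array([0.98, 2.38, 0.65]), 7.27, array([-0.65, -0.  ,  2.29,  0.71,  0.37,  0.56])) 2.547038107927999 0.31958493386314524
```

Contact shows 2.5 N, which matches the switch friction. I'll continue.

```bash
python3 -m crank '[[0.006,0,0,0,0,0],[0.012,0,0,0,0,0],[0.018,0,0,0,0,0],[0.023,0,0,0,0,0],[0.027,0,0,0,0,0]]' 0; 
python3 -c "
from h import *
t=tip();print(t,t[1]@yg,t[1]@nr)"
python3 -m crank '[[0.001,0,0,0,0,0],[0.002,0,0,0,0,0],[0.003,0,0,0,0,0],[0.004,0,0,0,0,0],[0.005,0,0,0,0,0]]' 0; 
python3 -c "
from h import *
t=tip();print(t,t[1]@yg,t[1]@nr)"
```

```text
t: 7.68
ee_pos: [0.4075, -0.1516, 0.2293]
ee_rot: [-0.962, 0.005, -1.81]
force: [0.0, 2.2, 1.7]
grip_width: 0.0008
(array([  85. , -127.1,   12.7]), array([0.03, 2.24, 1.73]), 7.68, array([-0.73,  0.  ,  2.29,  0.76,  0.4 ,  0.45])) 2.1798217645914137 1.7133992414507928
t: 8.1
ee_pos: [0.4064, -0.1563, 0.2292]
ee_rot: [-0.962, 0.005, -1.809]
force: [-1.0, 6.4, 3.0]
grip_width: 0.0006
(array([  84.9, -131.9,   12.6]), array([-1.04,  6.35,  2.96]), 8.1, array([-0.74,  0.  ,  2.29,  0.77,  0.41,  0.43])) 5.905327684800678 3.8911671547032554
```

```bash
python3 -m crank '[[0.001,0,0,0,0,0],[0.0015,0,0,0,0,0],[0.002,0,0,0,0,0],[0.002,0,0,0,0,0],[0.002,0,0,0,0,0]]' 0; 
python3 -c "
from h import *
t=tip();print(t,t[1]@yg,t[1]@nr)"
```

```text
t: 8.52
ee_pos: [0.4061, -0.157, 0.2293]
ee_rot: [-0.962, 0.008, -1.807]
force: [1.3, 9.2, 5.9]
grip_width: 0.0003
(array([  84.8, -132. ,   12.7]), array([1.3 , 9.19, 5.88]), 8.52, array([-0.74,  0.  ,  2.28,  0.77,  0.42,  0.42])) 9.229823335788652 5.377085306266498
```

Tip stationary at y −132 with force climbing to 9 N: the switch is at its stop. I'll back off, lift away and look.

```bash
python3 -m crank '[[-0.005,0,0,0,0,0],[-0.010,0,0,0,0,0],[-0.010,-0.020,0,0,0,0],[-0.010,-0.050,0,0,0,0],[-0.010,-0.085,0,0,0,0]]' 0;  python3 -m crank '[[0.02,-0.02,0,0,0,0],[0.05,-0.03,0,0,0,0],[0.08,-0.04,0,0,0,0],[0.11,-0.04,0,0,0,0],[0.11,-0.04,0,0,0,0]]' 0
python3 - <<'E'
from h import *
print(tip())
ims=[]
for n in("side","top"):
    im=ctrl.get_image(n)[:,:,::-1]; cv2.imwrite(f"pics/{n}8full.png",im)
    a=im[160:260,290:440] if n=="side" else im[190:290,280:430]
    ims.append(cv2.convertScaleAbs(cv2.resize(a,None,fx=5.3,fy=5.3,interpolation=cv2.INTER_CUBIC),alpha=1.2))
cv2.imwrite("pics/s8.png",ims[0]);cv2.imwrite("pics/t8.png",ims[1])
E
```

```text
t: 8.93
ee_pos: [0.3604, -0.1359, 0.2984]
ee_rot: [-0.967, 0.009, -1.807]
force: [-0.1, 0.7, 1.4]
grip_width: 0.0004
t: 9.35
ee_pos: [0.3115, -0.2423, 0.3322]
ee_rot: [-0.964, 0.003, -1.813]
force: [-0.6, -0.1, -0.7]
grip_width: 0.0004
(array([  85.5, -239. ,  137.7]), array([-0.58, -0.11, -0.68]), 9.35, array([-1.14, -0.34,  2.3 ,  0.62,  0.88,  0.34]))
```

View pics/s8.png

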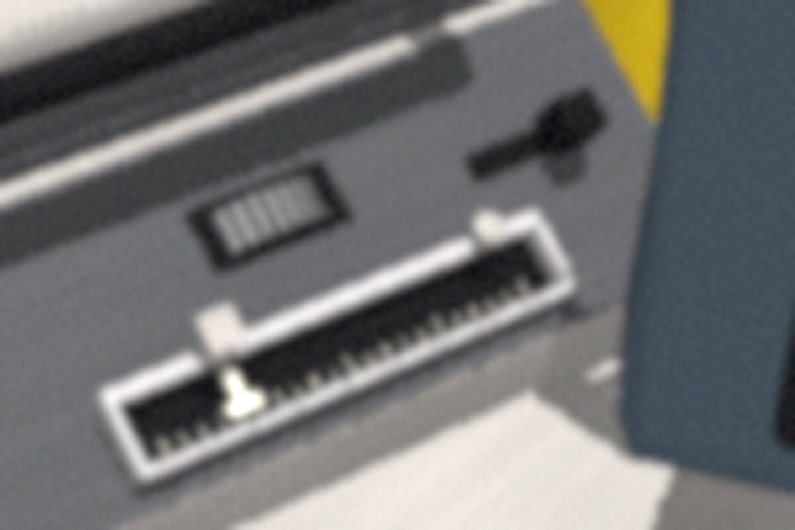

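View pics/t8.png

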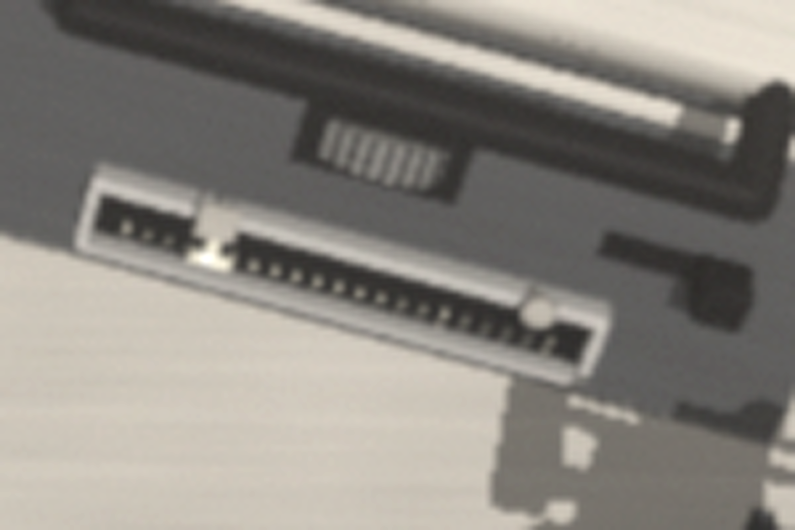

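View pics/top8full.png

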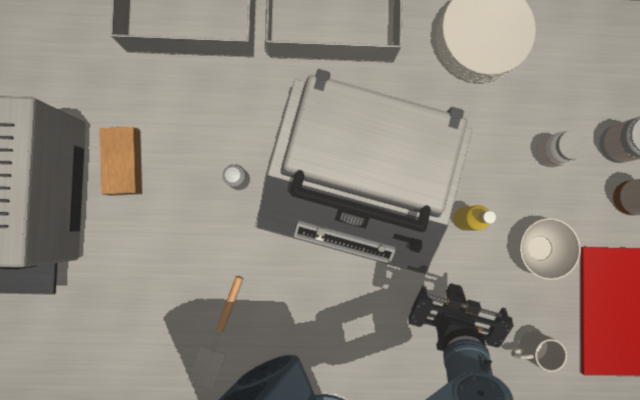

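Run:
```python
from h import *
g=lambda u,v:(280+u/5.3-.4,190+v/5.3-.4)
a=cv2.imread("pics/top6full.png");b=cv2.imread("pics/top8full.png")
for n in(.0135,): print("switch",top(g(720,290),n))
for u,v,n in((211,240,.010),(217,215,.0185)): print(top(g(u,v),n))
ctrl.sign_off()
```

```text
switch [ 0.08182604 -0.1596261   0.0135032 ]
[0.03192188 0.06208282 0.01000237]
[0.05197727 0.0629038  0.01850438]
the job is handed in; nothing more can be done
```

The grill is set to the square clip and switched on, and I handed the job in at about 9.5 s of the 64 s allowed.

- **Wheel:** I rolled the rim left with the closed fingertips in three strokes of about 26, 27 and 8 mm, pressing with about 5 N.
- **Pointer:** In the last top view the tip is at y ≈ 62 mm and the square clip at y ≈ 63 mm, about 1 mm apart against the 9 mm allowed. The side view also shows the tip under the square clip. Earlier side-view readings on assumed planes differed by up to about 5 mm from the top view. Measuring pointer and clip in both views together put them 1.6 mm apart, so I relied on that and the top view.
- **Switch:** I then pushed it right until the finger stopped moving and the force rose to about 9 N. In the last top view it stands at y ≈ -160 mm, the right end of its track.
- **Other things:** The shaker and squeeze bottle are where they were in the first pictures. The gripper is clear of everything, and I did not touch the wheel again after setting it.

None of the final checks failed.

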